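# Close a loaded filter cell: find the keyway and hold the collar home

## Robot

A 7-joint arm with a two-finger parallel gripper is mounted at the origin on a cart in front of the work surface, level with it; the furniture and walls round the work are solid. World frame = base frame: x ahead of the robot, y to its left, z up, the work surface at z = 0. Lengths are in mm, angles in degrees, forces in N, time in s.
With the tool pointing down it reaches from about 350 to 775 mm from the base axis. Payload 3.1 kg.
Tool frame: the origin (TCP) lies on the centre line of the jaws, within the pads' length; the fingertips stand 22 mm ahead of it and the grasp point (between the pads) lies 3 mm ahead of it; x points along the fingers, z is the direction in which the jaws open and shut, and the axes are right-handed (so a half turn about x gives the same grasp; the last joint's range is limited). The gripper opens to 85 mm and grips with 20 to 120 N. Pads are 22 mm wide; open, the fingers measure 114 mm over their backs; the gripper's body (76 mm by 85 mm) begins 54 mm behind the grasp point. The pads swing forward as they close: fully open they stand 13 mm farther back than shut.
Start: joints at [65.907, 17.813, 0.802, 86.603, -0.252, 75.585, -1.558], TCP at [203.427, -511.013, 253.304] pointing down, gripper open.
Joint ranges: [-154.91, 154.91], [-16.99, 109.72], [-72.82, 74.43], [7.12, 147.25], [-82.49, 262.49], [11.32, 116.49], [-174.64, 174.64]. Speed limits (degrees/s): [159.86, 159.86, 180, 180, 180, 180, 180].

## Interface

Orientations are given as a 3x3 rotation matrix whose columns are the frame's x, y, z axes.
In Python, from plant import robot gives the robot as it stands.
- The arm moves only by the tool send_rows, never from a script. Its argument "rows" is a list that holds one entry, the list of rows, each a list of 5 numbers: the finger opening in m, from 0 to 0.0854, then the shift along the tool's x, y, z in m, then the turn about the tool's x in degrees. A call has 1 to 10 rows; each row is the pose to reach, as a shift and turn from the pose commanded when the call began, along the tool's axes at that moment; what a row does not reach only later rows make up. A row lasts 1/8 s, in which the tool goes at most 62.5 mm and 10.7 degrees, less where a joint would pass 70% of its speed; a pose out of reach is approached as far as the arm can. A call with a gripper value outside its range is refused whole. The fingers move at their own pace and stop on an object; "newtons" is the grip in N (left out, the last holds). Time passes only in rows, so rows that repeat a pose let the fingers close. It gives the time, the measured TCP pose, the force and the opening at its end, in the units of the state.
- robot.get_obs(): the state, without advancing time (a new reading comes with each control period).
- robot.snapshot(name): name is "scene" or "top"; returns a dict with "image" (480x640x3 uint8, blue, green, red), "camera_matrix" (3x3 intrinsics, pixels), "cam_to_world" (4x4, takes a point from camera to world coordinates). Camera axes: x right, y down, z forward; pixel columns grow to the right and rows downward; lengths in mm; the calibration is good to about 2 mm. A picture is of the moment at which its call begins. There is no depth.
- robot.close_job(): hands the job in, once; it reports no verdict.
The state is a dict: "clock": time; "qpos": joint angles; "joint_velocities": joint speeds; "joint_torque": joint torques, N m; "ee_pos": TCP position; "ee_rot": TCP orientation; "force": force on the tool from outside, world axes, zero at the start; "torque": the same for the moment, N m; "width": finger opening in mm.
Only numpy, scipy, OpenCV 4.12 (cv2) and the standard library are available. Lean on these libraries where they do the work, as an engineer would, in place of code of your own. Each camera call takes 0.05 s, during which the arm holds its last target.

## Task

The filter cell on the desk is loaded and needs closing: put the loose knurled collar (black, green window, open side down) over its spigot, and turn it until the hidden keyways inside drop over the pins. Then push it fully home against the spring and keep it there: finish with the gripper still on the collar, holding it down flat on the cell's shoulder, so that a colleague can tighten the lock screw. Leave the other things on the desk where they are.

Things in the scene. Friction and masses are not known exactly. Their poses are not given: they have to be found in the camera images.
- collar: loose knurled black cap-like collar with a green glass window in its closed top; 53 mm outside diameter, 36 mm high, 0.08 to 0.17 kg, straight sides to grip. Origin: centre of its open underside, z up; it starts standing on the desk on that underside, at any yaw. Inside, 30 mm deep from below: a 35 mm bore with three axial keyways, see keyways.
- keyways (a point): point on the collar's axis 15 mm above its underside. The three keyways run up inside the collar, 9 mm wide, 120 degrees apart, one at the collar's own +x; hidden from outside and not marked there.
- cell: fixed upright aluminium filter cell screwed to the desk. Origin: centre of its underside on the desk, z up. Round base 86 mm across, 8 mm thick (12 mm at the neck), neck 50 mm across up to a flat shoulder 45 mm above the origin, then a dark spigot 32 mm across whose top 6 mm taper to 22 mm at the tip, 73 mm above the origin. The collar fits over the spigot with 1.5 mm play all round.
- shoulder (a point): point on the cell's axis at the height of the shoulder, 45 mm above the desk. When the collar is home its underside lies flat here. Keyed but not pushed, it stands on the spring ring, underside 5 mm higher.
- pin_tops (a point): point on the cell's axis at the height of the tops of three steel bayonet pins, 59 mm above the desk. Pins: 6 mm thick, 120 degrees apart, out to 21 mm from the axis; their yaw is unknown, varies, and does not follow the cell's yaw. Off the keyways, the collar's underside rests here; turned either way by up to 120 degrees under a light push it meets the pins (play 4 degrees each way) and drops.
- spring_ring (a joint): travel (m) of the brass spring ring, 43 mm across, round the foot of the spigot: 0 = fully up, 5 mm above the shoulder (also while the collar rests on the pins); 0.005 = pressed flush with the shoulder, collar home. It pushes up with about 3 N at first and 6 N at the end, so the collar rises again if not held down.
- filter_cube_1: black filter cube with an orange window, 39x40x37 mm; bystander, stays where it is. Origin: centre of its underside.
- mount_bottle: small brown bottle with a white cap, 27 mm across, 62 mm high; bystander, stays where it is. Origin: centre of its underside.
- coverslip_box: white box with a blue lid, 30x30x16 mm; bystander, stays where it is. Origin: centre of its underside.
- timer: white bench timer, 41x68x50 mm; bystander, stays where it is. Origin: centre of its underside.
- dish_2: clear round culture dish, 62 mm across, 14 mm high; bystander, stays where it is. Origin: centre of its underside.
- tweezers: steel tweezers lying flat, 124x12x8 mm; bystander, stays where it is. Origin: centre of its underside.
Not all that is in view belongs to the job. There is more than one size of the cell; the one meant has the size given above.

How it is judged:
By the outcome, as a careful person would: the job done as asked, in the order asked, and still so for the second after the job is handed in, while the arm keeps its last pose, push and grip.
It also fails if it takes over 51 s, if anything falls off the work surface, if the arm or the gripper's body presses on something with over 40 N, if the wrist force passes 120 N, or if a joint passes its speed limit or range.

## Working session

There is one attempt and no reset: what is moved stays moved. The work goes in short steps, Python scripts to look and compute and a tool call to move; the robot and the scene stay as the last step left them, time stands still between calls to the robot, and variables do not carry over. Pictures are saved under pics/ and viewed, and the job is handed in when it is done.

Besides the shell and the picture viewer there is one more tool, called as a command line: name --argument value ..., lists and objects as JSON in quotes. send_rows: Moves the arm, as the interface text tells. Its arguments: {"type":"object","properties":{"rows":{"type":"array"},"newtons":{"type":"number"}},"required":["rows"]}

```bash
ls; mkdir -p pics; python3 - <<'E'
from plant import robot
import cv2,numpy as np
o=robot.get_obs()
for k in o: print(k,np.round(o[k],3).tolist())
for n in("scene","top"):
    s=robot.snapshot(n); cv2.imwrite(f"pics/{n}0.png",s["image"]); np.savez(f"{n}0.npz",**s)
    print(n,s["camera_matrix"].tolist(),np.round(s["cam_to_world"],4).tolist())
E
```

```text
pics
clock 0.0
qpos [65.906, 17.86, 0.804, 86.692, -0.253, 75.584, -1.559]
joint_velocities [0.076, 0.001, -0.029, 0.0, -0.051, 0.103, -0.08]
joint_torque [0.0, -37.991, 0.146, -23.06, 0.012, 0.014, -0.0]
ee_pos [203.149, -510.382, 252.223]
ee_rot [[-0.001, 0.929, 0.37], [0.002, 0.37, -0.929], [-1.0, -0.0, -0.002]]
force [1.055, 0.167, 0.318]
torque [0.036, 0.019, 0.014]
width 85.499
scene [[484.57861293176364, 0.0, 316.1023670301154], [0.0, 484.57861293176364, 240.3370299756091], [0.0, 0.0, 1.0]] [[-0.6141, -0.601, 0.5116, -72.8493], [-0.7891, 0.4558, -0.4118, 422.5283], [0.0143, -0.6566, -0.7541, 914.589], [0.0, 0.0, 0.0, 1.0]]
top [[450.15893911597436, 0.0, 318.2021908943315], [0.0, 450.15893911597436, 229.92468955919847], [0.0, 0.0, 1.0]] [[0.0635, -0.9695, 0.2368, 263.5747], [-0.998, -0.063, 0.01, -64.057], [0.0052, -0.2369, -0.9715, 1011.1933], [0.0, 0.0, 0.0, 1.0]]
```

View pics/scene0.png

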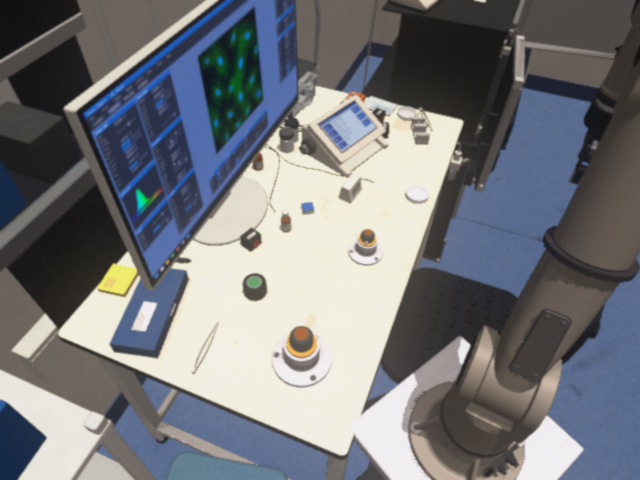

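View pics/top0.png

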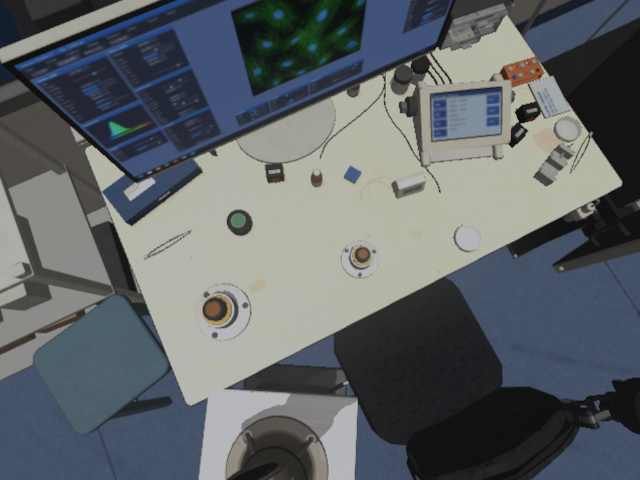

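The scene view has two candidate cells: A, the large one (scene 301,348; top 223,312), and B, the small one (scene 367,243; top 360,258). The collar is at scene (254,287) and top (239,222). I'll measure sizes and make an enlarged crop.

```bash
cat > h.py <<'E'
import numpy as np,cv2
def load(n): return dict(np.load(n+".npz"))
def ray(s,uv):
    d=np.linalg.inv(s["camera_matrix"])@np.array([uv[0],uv[1],1.]); T=s["cam_to_world"]
    return T[:3,3],T[:3,:3]@d
def onz(s,uv,z):
    o,d=ray(s,uv); return o+d*(z-o[2])/d[2]
def proj(s,p):
    T=s["cam_to_world"]; c=T[:3,:3].T@(np.array(p,float)-T[:3,3]); q=s["camera_matrix"]@c; return q[:2]/q[2]
def tri(s1,u1,s2,u2):
    o1,d1=ray(s1,u1);o2,d2=ray(s2,u2); A=np.c_[d1,-d2]; t=np.linalg.lstsq(A,o2-o1,rcond=None)[0]
    a=o1+d1*t[0];b=o2+d2*t[1]; return (a+b)/2,np.linalg.norm(a-b)
def circ(P):
    P=np.asarray(P);A=np.c_[2*P[:,:2],np.ones(len(P))];x=np.linalg.lstsq(A,(P[:,:2]**2).sum(1),rcond=None)[0]
    return x[:2],np.sqrt(x[2]+x[0]**2+x[1]**2)
E
python3 - <<'E'
from h import *
t=load("top0");s=load("scene0")
crops=[(t,(178,265,90,90)),(t,(325,225,70,70)),(t,(210,195,60,60)),(s,(262,310,80,80)),(s,(340,215,60,60)),(s,(230,262,50,50))]
out=[]
for q,(x,y,w,h) in crops: out.append(cv2.resize(q["image"][y:y+h,x:x+w],(260,260),interpolation=cv2.INTER_CUBIC))
cv2.imwrite("pics/crops0.png",np.vstack([np.hstack(out[:3]),np.hstack(out[3:])]))
E
```

```text
(no output)
```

View pics/crops0.png

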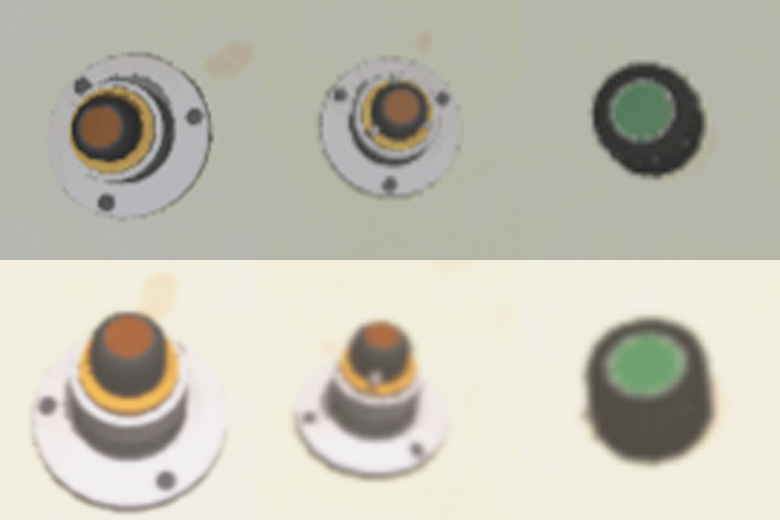

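```bash
python3 - <<'E'
from h import *
t=load("top0");s=load("scene0")
def comp(m,uv):
    n,l,st,c=cv2.connectedComponentsWithStats(m.astype(np.uint8)); k=l[uv[1],uv[0]]
    if k==0: 
        d=[(abs(c[i]-uv).sum(),i) for i in range(1,n) if st[i,4]>10]; k=min(d)[1]
    return (l==k).astype(np.uint8)
def cont(m): return max(cv2.findContours(m,cv2.RETR_EXTERNAL,cv2.CHAIN_APPROX_NONE)[0],key=len)[:,0,:].astype(float)
for nm,q,pts in(("top",t,{"A":(223,312),"B":(360,258)}),("scene",s,{"A":(301,348),"B":(367,243)})):
    hsv=cv2.cvtColor(q["image"],cv2.COLOR_BGR2HSV)
    b,g,r=[q["image"][:,:,i].astype(int) for i in range(3)]
    for k,(u,v) in pts.items():
        print(nm,k,"table bg",q["image"][v-45,u+40], "disc", q["image"][v+ (14 if k=='B' else 24),u-2])
        # table is g-b>~8 , disc bluish
        ring=((g-b)<5)&(r>120)
        m=comp(ring,(u-15 if k=='B' else u-24,v+5))
        c=cont(cv2.morphologyEx(m,cv2.MORPH_OPEN,np.ones((2,2)))); hull=cv2.convexHull(c.astype(np.float32))[:,0]
        P=[onz(q,p,8) for p in c if min(np.linalg.norm(hull-p,axis=1))<1.5]
        ct,rad=circ(P); print("  base z8",ct.round(1),"diam",2*rad.round(1),len(P))
        # orange top disc
        org=(r-b>40)&(r-g>25)&(hsv[:,:,2]<210)
        for nmx,mm in(("orange",(r-g>30)&(r-b>50)),("brass",(r-b>60)&(r-g<70))):
            x0=max(0,u-30);y0=v-40
            sub=np.zeros_like(mm);sub[y0:v+30,x0:u+30]=mm[y0:v+30,x0:u+30]
            n,l,st,cc=cv2.connectedComponentsWithStats(sub.astype(np.uint8))
            print("  ",nmx,[(cc[i].round(1).tolist(),int(st[i,4])) for i in range(1,n) if st[i,4]>15])
    gm=(g-r>15)&(g-b>8)
    n,l,st,cc=cv2.connectedComponentsWithStats(gm.astype(np.uint8))
    uv=(239,222) if nm=="top" else (254,285)
    for i in range(1,n):
        if st[i,4]>50 and abs(cc[i]-uv).sum()<20:
            P=[onz(q,p,36) for p in cont((l==i).astype(np.uint8))]; print(nm,"green",cc[i],onz(q,cc[i],36),circ(P))
    dk=(r+g+b<260)|gm; m=comp(dk,(uv[0],uv[1]+5)); 
    c=cont(m);print(" dark bbox",c.min(0),c.max(0))
    np.save(nm+"_dk.npy",c)
E
```

```text
top A table bg [169 183 181] disc [185 182 180]
  base z8 [308.5 142.5] diam 120.6 90
   orange [([212.4, 308.4], 134), ([225.5, 314.0], 44)]
   brass [([220.4, 312.7], 183), ([212.4, 308.5], 125)]
top B table bg [164 182 180] disc [177 175 173]
  base z8 [ 444.7 -153.5] diam 82.4 79
   orange [([362.5, 253.4], 50)]
   brass [([353.9, 253.6], 21), ([362.6, 253.1], 44), ([362.5, 262.6], 32)]
top green [237.84285714 219.96428571] [512.48687838 127.05119684  36.        ] (array([512.519256  , 127.06854679]), np.float64(14.185625040299225))
 dark bbox [227. 210.] [251. 235.]
scene A table bg [224 239 242] disc [224 223 227]
  base z8 [305.6 146.7] diam 119.2 73
   orange [([301.0, 333.2], 146), ([301.4, 348.2], 238)]
   brass [([301.0, 333.2], 141), ([301.4, 348.1], 244)]
scene B table bg [132 144 153] disc [226 224 229]
  base z8 [ 439.6 -147.5] diam 80.4 48
   orange [([367.6, 231.8], 37), ([367.0, 241.8], 66)]
   brass [([367.9, 231.9], 32), ([366.9, 241.6], 71)]
scene green [253.78991597 281.64705882] [510.73007479 128.74010991  36.        ] (array([510.77923032, 128.7143575 ]), np.float64(14.207433153215028))
 dark bbox [244. 275.] [265. 299.]
```

```bash
python3 - <<'E'
from h import *
t=load("top0");s=load("scene0")
print("B tip",onz(t,(362.5,253.3),73),onz(s,(367.7,231.8),73),tri(t,(362.5,253.3),s,(367.7,231.8)))
print("A tip",tri(t,(212.4,308.4),s,(301,333.2)))
print("collar top",tri(t,(237.84,219.96),s,(253.79,281.65)))
for q,c,R in((t,(442,-150),1),(s,(442,-150),1)):
  im=q["image"].copy()
  u,v=proj(q,(*c,40)).astype(int); x,y=u-35,v-32
  big=cv2.resize(im[y:y+64,x:x+70],None,fx=8,fy=8,interpolation=cv2.INTER_CUBIC)
  for (z,r,cc) in((8,43,(443,-151)),(45,25,(443,-151)),(73,11,(443,-151))):
    P=np.array([(proj(q,(cc[0]+r*np.cos(a),cc[1]+r*np.sin(a),z))-(x,y)+.5)*8-.5 for a in np.linspace(0,6.28,60)]).astype(np.int32)
    cv2.polylines(big,[P],True,(0,0,255),1)
  cv2.imwrite("pics/b_%s.png"%("top" if q is t else "scene"),big)
E
python3 -c "
import cv2,numpy as np;a=cv2.imread('pics/b_top.png');b=cv2.imread('pics/b_scene.png');cv2.imwrite('pics/b_both.png',cv2.resize(np.hstack([a,b]),(800,366)))"
```

```text
B tip [ 447.40703683 -151.33459039   73.        ] [ 445.89476802 -149.72379665   73.        ] (array([ 447.87679291, -151.69713705,   69.9896291 ]), np.float64(0.28976671378576374))
A tip (array([310.97561632, 145.52163883, 101.37446302]), np.float64(0.019667828350232883))
collar top (array([513.25543329, 127.64098346,  32.44466895]), np.float64(0.3567859213336995))
```

View pics/b_both.png

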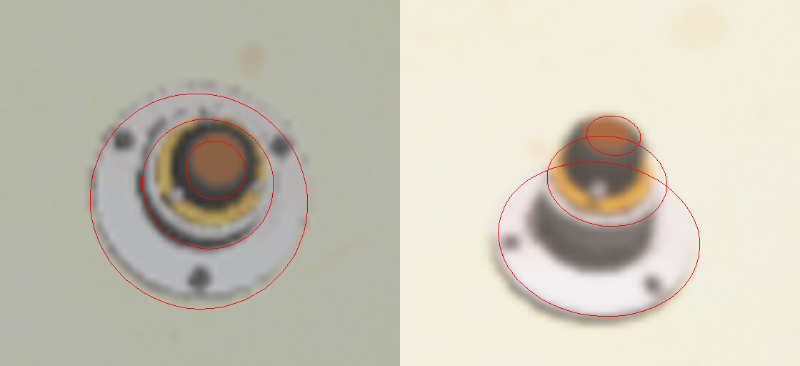

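The base circle drawn at 86 mm fits candidate B. The ellipse is 86 mm across at crop centre (200,200), and A measures about 120 mm, so B is the cell meant. Both cameras give the same collar-to-cell offset, (-65.0, -278.4). Next I'll check monitor clearance and the neighbours before moving.

```bash
python3 - <<'E'
from h import *
t=load("top0");s=load("scene0")
print("monitor low left corner",tri(t,(137,180),s,(152,284)))
print("monitor right-low corner",tri(t,(447,50),s,(299,93)))
for nm,uv,z in(("cube",(275,172),37),("bottle",(317,172),62),("box",(352,174),16),("timer",(408,185),50),("dish",(467,238),14),("navy box",(190,170),30),("tweezers",(175,240),4)):
  print(nm,onz(t,uv,z).round(0))
E
```

```text
monitor low left corner (array([558.84021036, 323.46679894, 136.39581183]), np.float64(2.3013608366243687))
monitor right-low corner (array([ 911.19255376, -307.32888984,  142.4577227 ]), np.float64(20.63301266143079))
cube [631.  54.  37.]
bottle [628. -43.  62.]
box [ 646. -124.   16.]
timer [ 615. -250.   50.]
dish [ 510. -393.   14.]
navy box [626. 251.  30.]
tweezers [464. 272.   4.]
```

send_rows --rows '[[[0.085,0,0.05,-0.045,-8],[0.085,0,0.1,-0.09,-16],[0.085,0,0.15,-0.137,-24],[0.085,0,0.2,-0.183,-32],[0.085,0,0.25,-0.229,-40],[0.085,0,0.3,-0.275,-48],[0.085,0,0.35,-0.321,-56],[0.085,0,0.4,-0.367,-64],[0.085,0,0.45,-0.413,-72],[0.085,0,0.48,-0.441,-80]]]' --newtons 40

```text
clock: 1.35
ee_pos: [475.1, 53.5, 253.1]
ee_rot: [[0.0, -0.207, 0.978], [-0.001, 0.978, 0.207], [-1.0, -0.001, -0.0]]
force: [0.9, -0.7, 0.2]
width: 84.7
```

```bash
python3 - <<'E'
from plant import robot
import numpy as np
o=robot.get_obs()
for k in ("qpos","ee_pos","ee_rot"): print(k,np.round(o[k],3).tolist())
R=np.array(o["ee_rot"]); print(R.T@(np.array([511.6,127.9,120])-o["ee_pos"]))
E
```

```text
qpos [23.034, 12.468, -37.335, 96.22, 7.872, 73.959, -3.908]
ee_pos [475.121, 53.456, 253.111]
ee_rot [[0.0, -0.207, 0.978], [-0.001, 0.978, 0.207], [-1.0, -0.001, -0.0]]
[133.06132524  65.39416044  51.08302151]
```

send_rows --rows '[[[0.085,0.06,0.03,0.025,0],[0.085,0.1,0.045,0.035,0],[0.085,0.1,0.045,0.035,0],[0.085,0.1,0.045,0.035,0]]]'

```text
clock: 1.85
ee_pos: [500.4, 102.4, 154.2]
ee_rot: [[0.001, -0.202, 0.979], [-0.001, 0.979, 0.202], [-1.0, -0.001, 0.001]]
force: [-0.7, -0.3, 0.6]
width: 85.1
```

```bash
cat > off.py <<'E'
from plant import robot
import numpy as np,sys
o=robot.get_obs()
for k in ("clock","qpos","ee_pos","ee_rot","force","torque","width"): print(k,np.round(o[k],3).tolist())
R=np.array(o["ee_rot"]); print("tool shift",(R.T@(np.array(list(map(float,sys.argv[1:4])))-o["ee_pos"])).round(1))
E
python3 off.py 511.6 127.9 28
```

```text
clock 1.85
qpos [15.267, 21.927, -36.957, 100.17, 14.686, 62.736, -14.825]
ee_pos [500.393, 102.418, 154.204]
ee_rot [[0.001, -0.202, 0.979], [-0.001, 0.979, 0.202], [-1.0, -0.001, 0.001]]
force [-0.675, -0.331, 0.557]
torque [-0.059, -0.025, 0.01]
width 85.074
tool shift [126.2  22.8  16. ]
```

send_rows --rows '[[[0.085,0.03,0.023,0.016,0],[0.085,0.06,0.023,0.016,0],[0.085,0.06,0.023,0.016,0]]]'

```text
clock: 2.22
ee_pos: [510.6, 127.0, 93.4]
ee_rot: [[-0.001, -0.201, 0.98], [-0.002, 0.98, 0.201], [-1.0, -0.002, -0.002]]
force: [0.2, 0.3, -0.6]
width: 84.8
```

```bash
python3 off.py 511.6 127.9 28; python3 - <<'E'
from plant import robot
import cv2,numpy as np
from h import *
o=[]
for n in("scene","top"):
    s=robot.snapshot(n); u,v=proj(s,(511,128,40)).astype(int)
    o.append(cv2.resize(s["image"][v-60:v+60,u-60:u+60],(400,400),interpolation=cv2.INTER_CUBIC))
cv2.imwrite("pics/g1.png",np.hstack(o))
E
```

```text
clock 2.225
qpos [10.561, 27.909, -35.181, 101.634, 18.946, 56.552, -20.514]
ee_pos [510.572, 127.028, 93.431]
ee_rot [[-0.001, -0.201, 0.98], [-0.002, 0.98, 0.201], [-1.0, -0.002, -0.002]]
force [0.193, 0.294, -0.648]
torque [-0.068, -0.054, 0.02]
width 84.764
tool shift [65.4  0.8  1.3]
```

View pics/g1.png

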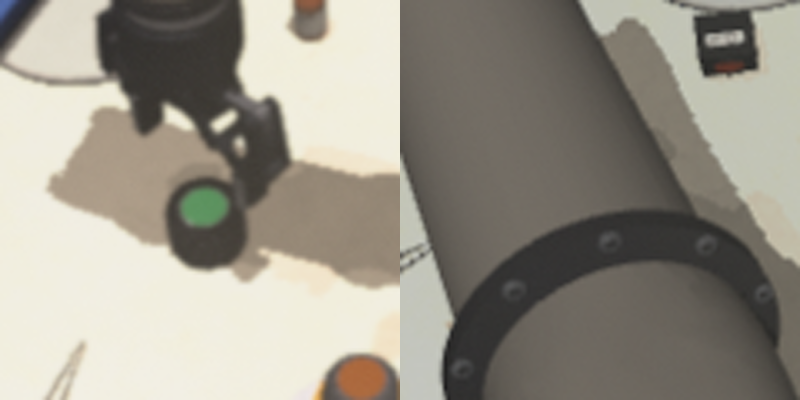

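The scene view shows the gripper open above the collar (crop 203,215), clear of it. The top view is blocked by the arm. I'll lower and grip.

send_rows --rows '[[[0.085,0.035,0.001,0.001,0],[0.085,0.064,0.001,0.001,0],[0.085,0.064,0.001,0.001,0],[0.04,0.064,0.001,0.001,0],[0.04,0.064,0.001,0.001,0],[0.04,0.064,0.001,0.001,0],[0.04,0.064,0.001,0.001,0],[0.04,0.064,0.001,0.001,0]]]' --newtons 25

```text
clock: 3.32
ee_pos: [512.9, 130.4, 31.6]
ee_rot: [[0.003, -0.203, 0.979], [0.0, 0.979, 0.203], [-1.0, -0.001, 0.003]]
force: [-1.5, -0.9, 5.4]
width: 52.2
```

```bash
python3 off.py 511.6 127.9 28
```

```text
clock 3.325
qpos [8.202, 32.902, -32.715, 104.352, 22.89, 49.238, -23.799]
ee_pos [512.946, 130.439, 31.567]
ee_rot [[0.003, -0.203, 0.979], [0.0, 0.979, 0.203], [-1.0, -0.001, 0.003]]
force [-1.471, -0.883, 5.439]
torque [-0.111, 0.34, -0.011]
width 52.194
tool shift [ 3.6 -2.2 -1.8]
```

send_rows --rows '[[[0.075,0,0,0,0],[0.085,0,0,0,0],[0.085,0,0,0,0]]]'

```text
clock: 3.7
ee_pos: [511.7, 130.1, 29.4]
ee_rot: [[0.0, -0.203, 0.979], [0.0, 0.979, 0.203], [-1.0, -0.0, 0.0]]
force: [0.4, -0.1, 0.4]
width: 85.4
```

```bash
python3 off.py 511.6 127.9 28
```

```text
clock 3.7
qpos [8.177, 33.069, -32.645, 104.476, 22.913, 49.123, -23.807]
ee_pos [511.704, 130.123, 29.373]
ee_rot [[0.0, -0.203, 0.979], [0.0, 0.979, 0.203], [-1.0, -0.0, 0.0]]
force [0.373, -0.099, 0.361]
torque [-0.037, 0.048, 0.01]
width 85.38
tool shift [ 1.4 -2.2 -0.6]
```

send_rows --rows '[[[0.085,0,-0.001,0.001,10],[0.085,0,-0.002,0.001,20],[0.085,0,-0.002,0.001,30],[0.085,0,-0.002,0.001,40],[0.085,0,-0.002,0.001,50],[0.085,0,-0.002,0.001,60],[0.085,0,-0.002,0.001,70],[0.085,0,-0.002,0.001,80],[0.085,0,-0.002,0.001,90],[0.085,0,-0.002,0.001,90]]]'

```text
clock: 4.95
ee_pos: [512.9, 128.6, 29.2]
ee_rot: [[-0.0, 0.979, 0.205], [-0.0, 0.205, -0.979], [-1.0, -0.0, 0.0]]
force: [0.6, -0.5, 0.3]
width: 84.6
```

send_rows --rows '[[[0.04,0,0,0,0],[0.04,0,0,0,0],[0.04,0,0,0,0],[0.04,0,0,0,0],[0.04,0,0,0,0],[0.04,0,0,0,0]]]' --newtons 50

```text
clock: 5.7
ee_pos: [513.4, 128.5, 29.7]
ee_rot: [[0.001, 0.979, 0.203], [0.0, 0.203, -0.979], [-1.0, 0.001, 0.0]]
force: [-0.6, -0.4, 5.0]
width: 51.5
```

```bash
python3 off.py 511.6 127.9 28
```

```text
clock 5.7
qpos [-7.769, 29.463, -10.691, 104.939, 7.273, 46.21, -100.42]
ee_pos [513.382, 128.463, 29.68]
ee_rot [[0.001, 0.979, 0.203], [0.0, 0.203, -0.979], [-1.0, 0.001, 0.0]]
force [-0.635, -0.385, 4.988]
torque [-0.14, 0.141, 0.103]
width 51.506
tool shift [ 1.7 -1.9  0.2]
```

send_rows --rows '[[[0.04,-0.03,0,0,0],[0.04,-0.07,0,0,0],[0.04,-0.11,0,0,0],[0.04,-0.11,0,0,0]]]'

```text
clock: 6.2
ee_pos: [515.1, 129.1, 141.8]
ee_rot: [[0.006, 0.979, 0.203], [0.002, 0.203, -0.979], [-1.0, 0.006, -0.0]]
force: [0.0, -0.3, -1.6]
width: 51.6
```

```bash
python3 off.py 448.4 -149.9 140; python3 - <<'E'
from plant import robot
import cv2,numpy as np
from h import *
s=robot.snapshot("scene"); u,v=proj(s,(511,128,120)).astype(int)
cv2.imwrite("pics/g2.png",cv2.resize(s["image"][v-60:v+60,u-60:u+60],(500,500),interpolation=cv2.INTER_CUBIC))
E
```

```text
clock 6.2
qpos [-6.646, 21.125, -11.92, 98.953, 4.948, 60.061, -98.537]
ee_pos [515.113, 129.051, 141.85]
ee_rot [[0.006, 0.979, 0.203], [0.002, 0.203, -0.979], [-1.0, 0.006, -0.0]]
force [0.019, -0.3, -1.597]
torque [-0.015, -0.037, -0.011]
width 51.559
tool shift [   1.  -121.9  259.6]
```

View pics/g2.png

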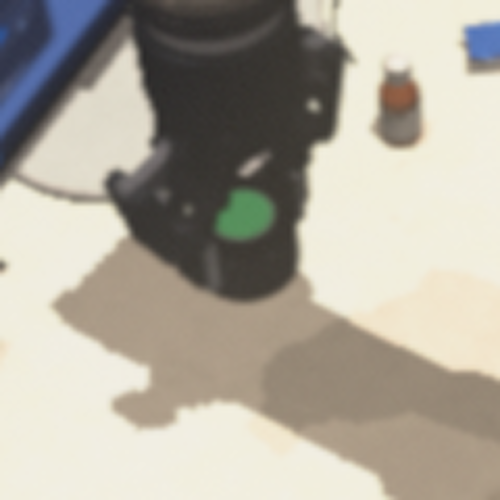

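The collar is in the jaws (green window at crop 245,215) and lifted level. I'll carry it to above the cell.

send_rows --rows '[[[0.04,0,-0.02,0.043,0],[0.04,0,-0.041,0.087,0],[0.04,0,-0.061,0.13,0],[0.04,0,-0.081,0.173,0],[0.04,0,-0.102,0.217,0],[0.04,0,-0.122,0.26,0],[0.04,0,-0.122,0.26,0],[0.04,0,-0.122,0.26,0]]]'

```text
clock: 7.25
ee_pos: [445.0, -150.1, 137.5]
ee_rot: [[-0.004, 0.979, 0.202], [0.002, 0.202, -0.979], [-1.0, -0.003, -0.003]]
force: [0.8, 0.4, -0.9]
width: 51.5
```

```bash
python3 off.py 448.4 -149.9 108;  python3 - <<'E'
from plant import robot
import cv2,numpy as np
from h import *
o=[]
for n in("scene","top"):
    s=robot.snapshot(n); u,v=proj(s,(448,-150,80)).astype(int)
    o.append(cv2.resize(s["image"][v-60:v+60,u-60:u+60],(400,400),interpolation=cv2.INTER_CUBIC))
cv2.imwrite("pics/g3.png",np.hstack(o))
E
```

```text
clock 7.25
qpos [19.865, 14.789, -3.877, 108.128, 1.116, 57.355, -62.809]
ee_pos [444.979, -150.137, 137.458]
ee_rot [[-0.004, 0.979, 0.202], [0.002, 0.202, -0.979], [-1.0, -0.003, -0.003]]
force [0.795, 0.411, -0.861]
torque [0.038, 0.014, -0.002]
width 51.503
tool shift [29.4  3.5  0.5]
```

View pics/g3.png

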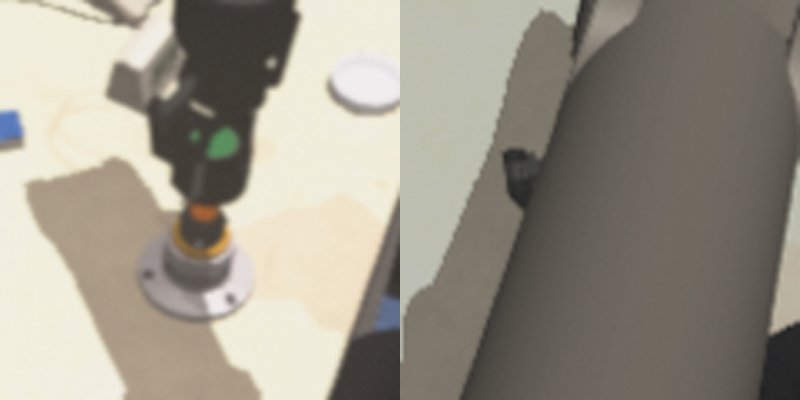

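send_rows --rows '[[[0.04,0.01,0.002,0,0],[0.04,0.02,0.003,0,0],[0.04,0.025,0.003,0,0],[0.04,0.025,0.003,0,0],[0.04,0.025,0.003,0,0]]]'

```text
clock: 7.98
ee_pos: [449.5, -150.5, 114.5]
ee_rot: [[0.0, 0.979, 0.203], [-0.0, 0.203, -0.979], [-1.0, 0.0, 0.0]]
force: [-0.5, 0.8, -0.7]
width: 51.7
```

```bash
python3 off.py 448.4 -149.9 88;  python3 - <<'E'
from plant import robot
import cv2,numpy as np
from h import *
s=robot.snapshot("scene");t=load("scene0")
im=s["image"];b,g,r=[im[:,:,i].astype(int) for i in range(3)]
u,v=proj(s,(448,-150,80)).astype(int)
cv2.imwrite("pics/g4.png",cv2.resize(im[v-40:v+40,u-40:u+40],(560,560),interpolation=cv2.INTER_CUBIC)); print(u,v)
E
```

```text
clock 7.975
qpos [19.651, 16.742, -3.855, 109.273, 1.378, 54.001, -63.145]
ee_pos [449.456, -150.454, 114.465]
ee_rot [[0.0, 0.979, 0.203], [-0.0, 0.203, -0.979], [-1.0, 0.0, 0.0]]
force [-0.514, 0.824, -0.674]
torque [0.043, 0.067, -0.019]
width 51.703
tool shift [26.5 -0.9 -0.8]
367 229
```

View pics/g4.png

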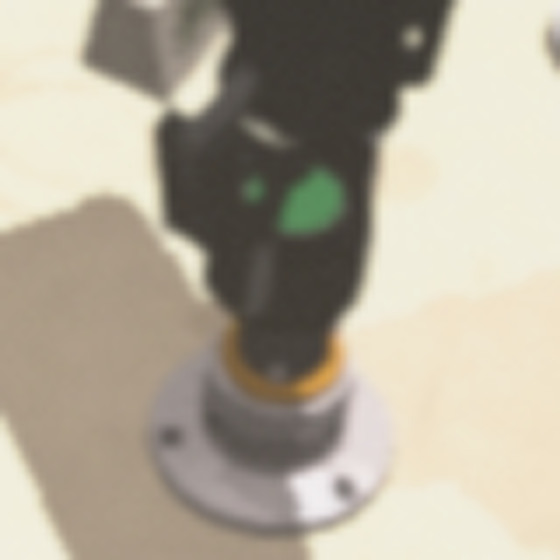

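The collar sits centred over the spigot (collar and brass ring both at crop x≈284). I'll lower gently.

send_rows --rows '[[[0.04,0.005,-0.001,-0.001,0],[0.04,0.01,-0.001,-0.001,0],[0.04,0.015,-0.001,-0.001,0],[0.04,0.015,-0.001,-0.001,0]]]'

```text
clock: 8.52
ee_pos: [447.6, -149.5, 98.7]
ee_rot: [[-0.001, 0.979, 0.203], [0.0, 0.203, -0.979], [-1.0, -0.001, -0.001]]
force: [-0.4, -1.3, -1.2]
width: 52.1
```

send_rows --rows '[[[0.04,0.004,0,0,0],[0.04,0.008,0,0,0],[0.04,0.01,0,0,0],[0.04,0.01,0,0,0]]]'

```text
clock: 9.02
ee_pos: [447.2, -150.0, 88.7]
ee_rot: [[-0.002, 0.979, 0.202], [-0.0, 0.202, -0.979], [-1.0, -0.002, -0.0]]
force: [-1.4, -2.5, -1.8]
width: 51.6
```

```bash
python3 off.py 448.4 -149.9 88
```

```text
clock 9.025
qpos [19.565, 18.617, -3.788, 111.052, 1.622, 50.478, -63.378]
ee_pos [447.199, -149.985, 88.726]
ee_rot [[-0.002, 0.979, 0.202], [-0.0, 0.202, -0.979], [-1.0, -0.002, -0.0]]
force [-1.428, -2.546, -1.812]
torque [-0.504, 0.462, 0.022]
width 51.588
tool shift [0.7 1.2 0.2]
```

send_rows --rows '[[[0.04,0.002,0,0,0],[0.04,0.004,0,0,0],[0.04,0.004,0,0,0]]]'

```text
clock: 9.4
ee_pos: [447.8, -150.0, 87.5]
ee_rot: [[-0.001, 0.979, 0.203], [-0.001, 0.203, -0.979], [-1.0, -0.001, 0.001]]
force: [-7.7, -0.3, 15.6]
width: 51.2
```

```bash
python3 off.py 448.4 -149.9 88
```

```text
clock 9.4
qpos [19.548, 18.733, -3.796, 111.103, 1.647, 50.242, -63.415]
ee_pos [447.775, -150.004, 87.488]
ee_rot [[-0.001, 0.979, 0.203], [-0.001, 0.203, -0.979], [-1.0, -0.001, 0.001]]
force [-7.701, -0.316, 15.551]
torque [-0.092, 1.871, -0.127]
width 51.221
tool shift [-0.5  0.6  0. ]
```

Resting on the pins: TCP z is 87.5, which puts the underside near 59 as expected. I'll ease the push, then turn slowly and watch for a drop.

send_rows --rows '[[[0.04,-0.0012,-0.001,0,0],[0.04,-0.0012,-0.001,0,-3],[0.04,-0.0012,-0.001,0,-6],[0.04,-0.0012,-0.001,0,-9],[0.04,-0.0012,-0.001,0,-12]]]'

```text
clock: 10.02
ee_pos: [446.8, -149.3, 87.6]
ee_rot: [[-0.001, 0.915, 0.403], [0.001, 0.403, -0.915], [-1.0, -0.0, -0.001]]
force: [-4.3, 0.8, 8.4]
width: 51.3
```

```bash
python3 off.py 448.4 -149.9 88
```

```text
clock 10.025
qpos [21.531, 18.731, -6.188, 111.17, 2.551, 50.273, -52.194]
ee_pos [446.829, -149.338, 87.565]
ee_rot [[-0.001, 0.915, 0.403], [0.001, 0.403, -0.915], [-1.0, -0.0, -0.001]]
force [-4.33, 0.804, 8.351]
torque [-0.101, 1.186, -0.211]
width 51.252
tool shift [-0.4  1.2  1.1]
```

send_rows --rows '[[[0.04,0,0,0,-4],[0.04,0,0,0,-8],[0.04,0,0,0,-12],[0.04,0,0,0,-16]]]'

```text
clock: 10.52
ee_pos: [447.2, -149.8, 87.9]
ee_rot: [[0.0, 0.769, 0.64], [-0.0, 0.64, -0.769], [-1.0, 0.0, 0.0]]
force: [-4.8, -0.1, 9.2]
width: 51.6
```

```bash
python3 off.py 448.4 -149.9 88
```

```text
clock 10.525
qpos [24.119, 18.887, -9.299, 111.032, 3.898, 50.353, -37.395]
ee_pos [447.237, -149.828, 87.94]
ee_rot [[0.0, 0.769, 0.64], [-0.0, 0.64, -0.769], [-1.0, 0.0, 0.0]]
force [-4.809, -0.08, 9.169]
torque [-0.116, 1.151, -0.196]
width 51.572
tool shift [-0.1  0.8  0.8]
```

send_rows --rows '[[[0.04,0,0,0,-4],[0.04,0,0,0,-8],[0.04,0,0,0,-12],[0.04,0,0,0,-16]]]'

```text
clock: 11.02
ee_pos: [447.3, -149.7, 88.0]
ee_rot: [[0.0, 0.562, 0.827], [-0.0, 0.827, -0.562], [-1.0, 0.0, 0.0]]
force: [-5.1, 0.6, 9.4]
width: 51.7
```

send_rows --rows '[[[0.04,0,0,0,-4],[0.04,0,0,0,-8],[0.04,0,0,0,-12],[0.04,0,0,0,-16]]]'

```text
clock: 11.52
ee_pos: [446.9, -149.4, 87.6]
ee_rot: [[-0.001, 0.312, 0.95], [0.0, 0.95, -0.312], [-1.0, 0.0, -0.001]]
force: [-4.6, 0.6, 7.0]
width: 52.0
```

send_rows --rows '[[[0.04,0,0,0,-4],[0.04,0,0,0,-8],[0.04,0,0,0,-12],[0.04,0,0,0,-16]]]'

```text
clock: 12.02
ee_pos: [447.2, -149.5, 87.8]
ee_rot: [[-0.0, 0.038, 0.999], [0.0, 0.999, -0.038], [-1.0, 0.0, -0.0]]
force: [-5.0, 0.0, 8.9]
width: 51.4
```

```bash
python3 off.py 448.4 -149.9 88
```

```text
clock 12.025
qpos [31.912, 19.736, -18.871, 110.752, 8.097, 50.781, 6.735]
ee_pos [447.159, -149.485, 87.79]
ee_rot [[-0.0, 0.038, 0.999], [0.0, 0.999, -0.038], [-1.0, 0.0, -0.0]]
force [-4.998, 0.019, 8.877]
torque [0.038, 1.276, -0.137]
width 51.403
tool shift [-0.2 -0.4  1.3]
```

send_rows --rows '[[[0.04,0,0,0,-4],[0.04,0,0,0,-8],[0.04,0,0,0,-12],[0.04,0,0,0,-16]]]'

```text
clock: 12.52
ee_pos: [447.3, -149.6, 86.8]
ee_rot: [[0.001, -0.239, 0.971], [0.0, 0.971, 0.239], [-1.0, -0.0, 0.001]]
force: [-1.7, 0.0, 0.7]
width: 51.7
```

```bash
python3 off.py 448.4 -149.9 88
```

```text
clock 12.525
qpos [34.545, 20.212, -22.114, 110.711, 9.641, 50.825, 21.376]
ee_pos [447.3, -149.634, 86.846]
ee_rot [[0.001, -0.239, 0.971], [0.0, 0.971, 0.239], [-1.0, -0.0, 0.001]]
force [-1.686, 0.047, 0.715]
torque [-0.136, 0.479, 0.004]
width 51.744
tool shift [-1.2 -0.5  1. ]
```

The push force fell from 9 to 0.7 N and z dropped after about 92° of turning, so the keyways seem to be on the pins. I'll press down to confirm.

send_rows --rows '[[[0.04,0.002,0,0,0],[0.04,0.004,0,0,0],[0.04,0.005,0,0,0]]]'

```text
clock: 12.9
ee_pos: [446.9, -151.4, 81.8]
ee_rot: [[-0.0, -0.236, 0.972], [-0.002, 0.972, 0.236], [-1.0, -0.002, -0.001]]
force: [-3.3, -4.2, 2.8]
width: 51.1
```

```bash
python3 off.py 448.4 -149.9 80
```

```text
clock 12.9
qpos [34.422, 20.638, -21.87, 110.976, 10.013, 50.167, 21.009]
ee_pos [446.919, -151.359, 81.795]
ee_rot [[-0.0, -0.236, 0.972], [-0.002, 0.972, 0.236], [-1.0, -0.002, -0.001]]
force [-3.271, -4.158, 2.77]
torque [-0.765, 0.841, 0.136]
width 51.133
tool shift [1.8 1.1 1.8]
```

send_rows --rows '[[[0.04,0.002,-0.001,0,0],[0.04,0.004,-0.001,0,0],[0.04,0.006,-0.001,0,0],[0.04,0.007,-0.001,0,0]]]'

```text
clock: 13.4
ee_pos: [446.8, -151.3, 75.0]
ee_rot: [[-0.001, -0.236, 0.972], [-0.001, 0.972, 0.236], [-1.0, -0.001, -0.001]]
force: [-5.9, -2.6, 8.6]
width: 51.7
```

```bash
python3 off.py 448.4 -149.9 74
```

```text
clock 13.4
qpos [34.302, 21.261, -21.741, 111.284, 10.291, 49.355, 20.82]
ee_pos [446.85, -151.309, 75.049]
ee_rot [[-0.001, -0.236, 0.972], [-0.001, 0.972, 0.236], [-1.0, -0.001, -0.001]]
force [-5.903, -2.636, 8.646]
torque [-0.485, 1.312, 0.104]
width 51.681
tool shift [1.  1.  1.8]
```

send_rows --rows '[[[0.04,0.001,0,0,0],[0.04,0.002,0,0,0],[0.04,0.003,0,0,0],[0.04,0.003,0,0,0]]]'

```text
clock: 13.9
ee_pos: [446.8, -151.3, 74.5]
ee_rot: [[-0.002, -0.236, 0.972], [-0.002, 0.972, 0.236], [-1.0, -0.002, -0.002]]
force: [-12.3, -0.7, 26.8]
width: 51.7
```

```bash
python3 off.py 448.4 -149.9 74
```

```text
clock 13.9
qpos [34.232, 21.306, -21.723, 111.317, 10.404, 49.295, 20.691]
ee_pos [446.832, -151.278, 74.501]
ee_rot [[-0.002, -0.236, 0.972], [-0.002, 0.972, 0.236], [-1.0, -0.002, -0.002]]
force [-12.259, -0.703, 26.784]
torque [-0.116, 2.46, 0.147]
width 51.727
tool shift [0.5 1.  1.8]
```

```bash
python3 - <<'E'
from plant import robot
import cv2,numpy as np
from h import *
s=robot.snapshot("scene")
im=s["image"].copy()
u,v=proj(s,(447,-151,50)).astype(int); x,y=u-32,v-32
big=cv2.resize(im[y:y+64,x:x+64],(576,576),interpolation=cv2.INTER_CUBIC)
cv2.imwrite("pics/g5.png",big)
E
```

```text
(no output)
```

View pics/g5.png

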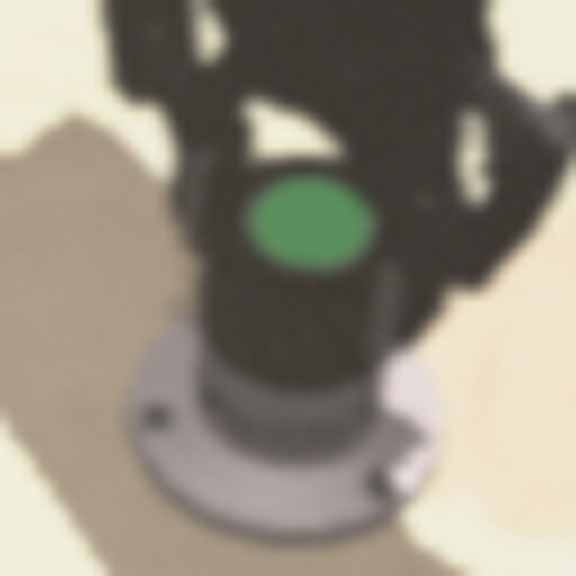

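```bash
python3 - <<'E'
from plant import robot
from h import *
for n in("scene","top"):
    q=robot.snapshot(n); b,g,r=[q["image"][:,:,i].astype(int) for i in range(3)]
    gm=(g-r>15)&(g-b>8); k,l,st,cc=cv2.connectedComponentsWithStats(gm.astype(np.uint8))
    for i in range(1,k):
        if st[i,4]>40:
            p=onz(q,cc[i],81)
            if abs(p[0]-447)<40 and abs(p[1]+150)<40: print(n,cc[i],st[i,4],[onz(q,cc[i],z)[:2].round(1).tolist() for z in(80,81,82,86)])
E
```

```text
scene [368.08928571 229.36607143] 112 [[446.7, -150.8], [446.1, -150.1], [445.5, -149.4], [443.0, -146.7]]
```

send_rows --rows '[[[0.04,0,-0.001,-0.001,0],[0.04,0.0005,-0.001,-0.002,0],[0.04,0.0005,-0.001,-0.002,0]]]' --newtons 90

```text
clock: 14.42
ee_pos: [446.8, -151.3, 74.8]
ee_rot: [[0.002, -0.237, 0.972], [-0.001, 0.972, 0.237], [-1.0, -0.001, 0.001]]
force: [-9.9, 1.8, 27.9]
width: 50.6
```

```bash
python3 off.py 448.4 -149.9 74
```

```text
clock 14.425
qpos [34.421, 21.202, -21.807, 111.436, 10.262, 49.112, 20.916]
ee_pos [446.78, -151.342, 74.753]
ee_rot [[0.002, -0.237, 0.972], [-0.001, 0.972, 0.237], [-1.0, -0.001, 0.001]]
force [-9.86, 1.752, 27.937]
torque [0.389, 2.331, 0.003]
width 50.621
tool shift [0.8 1.  1.9]
```

send_rows --rows '[[[0.04,0,0,-0.001,0],[0.04,0,0,-0.002,0],[0.04,0,0,-0.002,0],[0.04,0,0,-0.002,0],[0.04,0,0,-0.002,0],[0.04,0,0,-0.002,0],[0.04,0,0,-0.002,0],[0.04,0,0,-0.002,0]]]'

```text
clock: 15.42
ee_pos: [446.7, -151.4, 74.8]
ee_rot: [[0.005, -0.237, 0.971], [-0.0, 0.971, 0.237], [-1.0, -0.002, 0.005]]
force: [-5.8, 1.7, 25.0]
width: 50.9
```

```bash
python3 off.py 448.4 -149.9 74; python3 - <<'E'
from plant import robot
from h import *
q=robot.snapshot("scene"); cv2.imwrite("pics/end.png",q["image"])
b,g,r=[q["image"][:,:,i].astype(int) for i in range(3)]
gm=(g-r>15)&(g-b>8); k,l,st,cc=cv2.connectedComponentsWithStats(gm.astype(np.uint8))
for i in range(1,k):
    p=onz(q,cc[i],81)
    if st[i,4]>40 and abs(p[0]-447)<40 and abs(p[1]+150)<40: print(cc[i],p)
E
```

```text
clock 15.425
qpos [34.561, 21.077, -21.862, 111.615, 10.169, 48.848, 21.073]
ee_pos [446.669, -151.38, 74.82]
ee_rot [[0.005, -0.237, 0.971], [-0.0, 0.971, 0.237], [-1.0, -0.002, 0.005]]
force [-5.784, 1.732, 24.981]
torque [0.439, 1.787, -0.03]
width 50.889
tool shift [0.8 1.  2. ]
[368.20869565 229.32173913] [ 446.05768085 -150.446154     81.        ]
```

View pics/end.png

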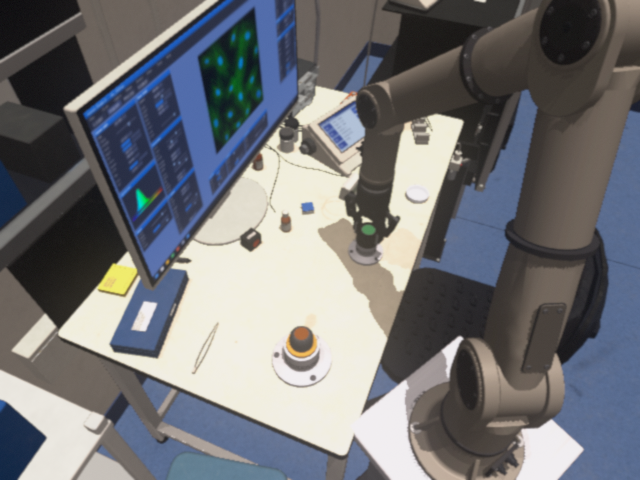

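The x-shift that unloads the side force has tilted the tool slightly (0.3°) and moved the push off-centre. I'll undo it so the collar sits flat.

send_rows --rows '[[[0.04,0,0.0003,0.001,0],[0.04,0,0.0005,0.002,0],[0.04,0,0.0005,0.003,0],[0.04,0,0.0005,0.0035,0],[0.04,0,0.0005,0.0035,0],[0.04,0,0.0005,0.0035,0],[0.04,0,0.0005,0.0035,0],[0.04,0,0.0005,0.0035,0]]]'

```text
clock: 16.48
ee_pos: [446.8, -151.3, 74.7]
ee_rot: [[-0.001, -0.236, 0.972], [-0.002, 0.972, 0.236], [-1.0, -0.001, -0.001]]
force: [-12.8, -0.5, 31.8]
width: 50.9
```

```bash
python3 off.py 448.4 -149.9 74
```

```text
clock 16.475
qpos [34.286, 21.273, -21.751, 111.327, 10.362, 49.287, 20.755]
ee_pos [446.816, -151.313, 74.729]
ee_rot [[-0.001, -0.236, 0.972], [-0.002, 0.972, 0.236], [-1.0, -0.001, -0.001]]
force [-12.833, -0.511, 31.757]
torque [0.166, 2.701, 0.111]
width 50.872
tool shift [0.7 1.  1.9]
```

send_rows --rows '[[[0.04,0,0,0,0],[0.04,0,0,0,0],[0.04,0,0,0,0],[0.04,0,0,0,0]]]'

```text
clock: 16.98
ee_pos: [446.8, -151.3, 74.8]
ee_rot: [[-0.001, -0.236, 0.972], [-0.002, 0.972, 0.236], [-1.0, -0.002, -0.001]]
force: [-13.6, 0.6, 30.6]
width: 50.5
```

```bash
python3 - <<'E'
from plant import robot
import numpy as np
o=robot.get_obs(); print(np.round(o["ee_pos"],2),np.round(o["force"],1),np.round(o["torque"],2),o["width"],np.round(o["ee_rot"],3).tolist())
print(robot.close_job())
E
```

```text
[ 446.84 -151.34   74.76] [-13.6   0.6  30.6] [0.22 2.72 0.11] 50.5137815738087 [[-0.001, -0.236, 0.972], [-0.002, 0.972, 0.236], [-1.0, -0.002, -0.001]]
the job is handed in; nothing more can be done
None
```

The collar is on the 86 mm cell and pushed home on the shoulder, with the gripper still holding it down. The job was handed in at about 17 s. I centred the collar with two crossed grips, set it over the spigot and turned it about 92° under a light push. It then dropped over the pins, and I pressed it against the spring.

**Last checks:**
- **Height:** the tool is 45.1 mm above where it gripped the collar on the desk, and the shoulder is at 45 mm. The scene camera puts the window where a collar that is home should be, to within about 1 mm.
- **Hold:** it met a hard stop and is held with a steady push of about 31 N and a 90 N grip. The tool is level to about 0.1°.
- **Bystanders:** the other things look to be where they were in the last scene picture. The timer is mostly hidden behind the gripper there, and I did not measure any of them.

**Disagreements:**
- **Drop from pins to home:** it measured about 13.1 mm instead of 14 mm. I put this down to flex under load.
- **Side force:** about 13 N of side force along x remains. Shifting to relieve it tilted the tool by 0.3°, so I undid that.
- **Camera offset:** the two cameras disagreed by about 2 mm in absolute position, but agreed on the collar-to-cell distance. The top view was blocked by the arm at the end.

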